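# Lock the blade guard back on a fabric shaver and switch it on

### The job

The fabric shaver reclining in its charging stand has just been cleaned: put its perforated blade guard back on and switch it on. Set the guard square on the head, dark marks to dark marks, so that its lugs drop into the slots, press it down against the sprung blade, turn it clockwise about a quarter turn to the orange marks until it stops, and let it spring up into its catch; then push the slide switch on the handle all the way towards the head. Leave the other things on the chest of drawers where they are.

Things in the scene. Friction and masses are not known exactly. Their poses are not given: they have to be found in the camera images.
- shaver: White fabric shaver held rigidly in a dark fixed stand, head leaning 30 deg. Origin: centre of the head's deck (flat round face, radius 29 mm, that the guard is pressed down to). z = out of the deck along the head's axis, 30 deg from vertical; x = along the handle towards the head, rising 30 deg; y = level, across. Shoulder: radius 35 at z -8. Handle 40 wide, x -165 to -28, upper face at z -15.
- neck_top (a point): Centre of the top of the neck on the deck (shaver axes): neck radius 22, tapered to 20 here, 13 mm above the deck. Inside it the steel blade (radius 16) stands up to 20.5 above the deck on a spring of 1.4 N/mm: it meets the guard's inner face when the guard's underside is 6.5 above the deck, pushes 6 N at 2.5, 9 N at 0.
- slot (a point): One of two entry slots (18 mm wide, dark marks) in the bayonet rim round the neck, at 80 deg anticlockwise from the shaver's +x looking down on the deck, the other half a turn round; point on the rim's top. Rim radius 26.7, 6 to 10 mm above the deck. Lugs not over the slots ride on top of the rim.
- catch (a point): Where a lug ends when locked: +x side of the neck (orange mark; another half a turn round). From the slots the guard, held with its underside 0 to 2.3 mm above the deck, turns 80 deg clockwise (looking down on it; not the other way) to hard stops. Only within 8 deg of the stops can the lugs rise under the rim: let go there, the guard springs up into this catch, its underside 4.5 mm above the deck.
- guard: Blade guard, loose, 35 g: lilac cap, 61 mm diameter, 16 high (17 at the mesh), perforated steel top, open below; lies mesh up on a 3 mm placemat. Origin: centre of its underside; z = out of the mesh. Two purple flat grips at +y and -y, 22 long, as high as the cap, 63 apart: grasp there. Inside: diameter 56, top 14 above the underside. Either half turn fits.
- guard_lug (a point): Underside of one of the guard's two inward lugs, on its +x side (the other at -x), each 9 mm wide, 3.5 high, at the cap's lower edge, 47 between their tips; a dark mark on the rim above each. To enter, the guard's x axis is at +80 or -100 deg about the shaver's z from the shaver's x axis; locked, at 0 or 180 deg.
- switch (a joint): Slide switch on the handle's upper face, m: 0 = off (towards the handle's lower end), 0.010 = on (pushed fully towards the head, along the shaver's +x). Needs about 2 to 3 N and stays where it is left.
- switch_top (a point): Centre of the top of the lilac sliding knob of the switch; axes as the shaver's. The knob is 14 long (x), 18 wide (y) and stands 7 high on the handle's upper face.
- cream_jar: Pink cream jar with white lid, 54 diameter, 38 high, loose; origin: centre of its underside.
- balm_tin: Round flat tin with green lid, 54 diameter, 20 high, loose; origin: centre of its underside.
- perfume: Pink glass perfume bottle, 45 x 30, 95 high with its black cap, loose; origin: centre of its underside.
- brush: Small cleaning brush, lilac handle, 105 long, 16 high, loose; origin: under its middle, bristles to its +x.
- hairbrush: Wooden paddle hairbrush lying bristles down, 210 long, 35 high, loose; origin: under its head's middle.
There are look-alikes about, which are no part of the job. What is shaped like the guard but brown or yellow is not meant.

How it is judged:
By the outcome, as a careful person would: the job done as asked, in the order asked, and still so for the second after the job is handed in, with the robot touching nothing.
It also fails if it takes over 53 s, if anything falls off the work surface, if the arm or the gripper's body presses on something with over 40 N, if the wrist force passes 120 N, or if a joint passes its speed limit or range.

### The arm

A 7-joint arm with a two-finger parallel gripper is mounted at the origin on the work surface. World frame = base frame: x ahead of the robot, y to its left, z up, the work surface at z = 0. Lengths are in m, angles in rad, forces in N, time in s.
With the tool pointing down it reaches from about 0.425 to 0.875 m from the base axis. Payload 4.7 kg.
Tool frame: the origin (TCP) lies at the very end of the fingers, on their centre line; the grasp point (between the pads) lies 19 mm behind it; z points along the fingers, y is the line along which they close (so a half turn about z gives the same grasp; the last joint's range is limited). The gripper opens to 85 mm and grips with 20 to 120 N. Pads are 22 mm wide; open, the fingers measure 114 mm over their backs; the gripper's body (76 mm by 85 mm) begins 54 mm behind the grasp point. The pads swing forward as they close: fully open they stand 13 mm farther back than shut.
Start: joints at [1.291, 0.321, -0.07, 1.45, 0.023, 1.371, -0.057], TCP at [0.188, -0.622, 0.231] pointing down, gripper open.
Joint ranges: [-2.86, 2.86], [-0.3, 2.09], [-1.38, 1.24], [0.06, 2.45], [-1.56, 4.7], [0.09, 2.05], [-2.69, 2.69]. Speed limits (rad/s): [2.57, 2.57, 3.14, 3.14, 3.14, 3.14, 3.14].

### API

Orientations are given as a 3x3 rotation matrix whose columns are the frame's x, y, z axes.
In Python, from bench import r, imaging, spotter gives the robot as it stands.
- The arm moves only by the tool apply_moves, never from a script. Its argument "motion" is a list of rows, each an object with "fingers": the gripper's target within -1 to 1 (shut at 1, half-way at 0, fully open at -1); "travel": the shift along the tool's x, y, z normalised to -1 to 1, where 1 is 300 mm, a list of three; "rotation": the turn, a rotation vector about the tool's x, y, z normalised to -1 to 1, where 1 is 180 degrees, a list of three. In form: [{"fingers": fingers, "travel": [dx, dy, dz], "rotation": [wx, wy, wz]}, ...]. A call has 1 to 20 rows; each row shifts and turns the commanded pose from where the row before left it, along the tool's axes as they then stand; what a row does not reach is not made up. A row lasts 1/12 s, in which the tool goes at most 41.7 mm and 7.16 degrees, less where a joint would pass 70% of its speed; a pose out of reach is approached as far as the arm can. A call with a number of a shift or a turn outside -1 to 1 is refused whole. A call with a gripper value outside its range is refused whole. The fingers move at their own pace and stop on an object; "force" is the grip in N (left out, the last holds). Time passes only in rows, so rows that do not move let the fingers close. It gives the time, the measured TCP pose, the force, the opening and the grip force at its end, in the units of the state.
- r.observe(): the state, without advancing time (a new reading comes with each control period).
- imaging.snapshot(name): name is "scene" or "top" or "wrist"; returns the picture (480x640x3 uint8, blue, green, red); there is no depth.
- imaging.camera_model(name): a dict with "K" (3x3 intrinsics, pixels), "position" and "attitude" of the camera in the world; the wrist camera has in their place "mount" (4x4, takes a point from camera to tool coordinates, whose origin is the TCP and whose axes are the flange's). Camera axes: x right, y down, z forward; pixel columns grow to the right and rows downward; lengths in m; the calibration is good to about 2 mm. A picture is of the moment at which its call begins: read the wrist's pose just before it. camera_model takes no time and is no camera call.
- r.close_job(): hands the job in; it is judged then, once.
Trained networks look in the newest picture that a camera, given by its name, has taken for a name from the list of things; names that differ only in an ending like _2 or _b are one class to them, and where a whole thing is asked for, a point or a joint stands for the part that bears it (a point fixed in the world has none). Each returns a list of dicts, best first, with "score" (0 to 1); they miss things now and then, are a little off and sometimes report something else, mostly with a low value. They report only what shows in the picture. A call takes as long as a camera call. They do not tell look-alikes from the thing itself.
- spotter.find_in(camera, label): "box" ([centre column, centre row, width, height] in pixels, round what is visible of it).
- spotter.regions_of(camera, label): "pixels" (480x640 bool, what is visible of it) and "box" ([centre column, centre row, width, height] in pixels, round what is visible of it).
- spotter.mark_of(camera, label): "uv" ([column, row] in pixels: a listed point, or the origin of a listed thing).
The state is a dict: "clock": time; "joints": joint angles; "joint_vel": joint speeds; "tau": joint torques, N m; "position": TCP position; "tool_rot": TCP orientation; "contact_force": force on the tool from outside, world axes, zero at the start; "ft_torque": the same for the moment, N m; "width": opening from 0.0 (shut) to 1.0 (fully open); "gripper_force": force on a finger pad.
Only numpy, scipy, OpenCV 4.12 (cv2) and the standard library are available. Lean on these libraries where they do the work, as an engineer would, in place of code of your own. Each camera call takes 0.05 s, during which the arm holds its last target. There are 200 camera calls.

## Working session

There is one attempt and no reset: what is moved stays moved. The work goes in short steps, Python scripts to look and compute and a tool call to move; the robot and the scene stay as the last step left them, time stands still between calls to the robot, and variables do not carry over. Pictures are saved under pics/ and viewed, at most 10 in all, crops included, and the job is handed in when it is done.

Besides the shell and the picture viewer there is one more tool, called after "Call:" by a JSON object that holds its "method" and its "body". apply_moves: Moves the arm, as the interface text tells. Scaled input: -1 to 1 covers 300 mm each way for a shift and 180 degrees each way for a turn. Its arguments: {"type":"object","properties":{"motion":{"type":"array"},"force":{"type":"number"}},"required":["motion"]}

```bash
mkdir -p pics; ls
python3 - <<'E'
from bench import r, imaging, spotter
import cv2, numpy as np
np.set_printoptions(precision=4,suppress=True)
s=r.observe(); print(s['clock'],s['position'],s['tool_rot'],s['width'])
ims=[]
for c in ('scene','top'):
    im=imaging.snapshot(c); cv2.imwrite(f'pics/{c}0.png',im)
    m=imaging.camera_model(c); print(c,m)
    for l in ('guard','guard_lug','shaver','neck_top','slot','catch','switch_top'):
        print(l,[(np.round(d['score'],2),np.round(d['uv'])) for d in spotter.mark_of(c,l)][:5])
print(imaging.camera_model('wrist'))
print(r.observe()['clock'])
E
```

```text
pics
0.0 [ 0.188  -0.6216  0.2302] [[ 0.9571  0.2896 -0.0006]
 [ 0.2896 -0.9571  0.0018]
 [-0.0001 -0.0019 -1.    ]] 0.9997848868336568
scene {'K': array([[498.5892,   0.    , 317.5595],
       [  0.    , 498.5892, 233.0819],
       [  0.    ,   0.    ,   1.    ]]), 'position': array([1.4397, 0.1278, 0.6721]), 'attitude': array([[-0.2776,  0.514 , -0.8116],
       [ 0.9606,  0.1351, -0.243 ],
       [-0.0153, -0.8471, -0.5312]])}
guard [(np.float64(0.98), array([336., 249.])), (np.float64(0.81), array([391., 284.])), (np.float64(0.72), array([399., 253.]))]
guard_lug [(np.float64(0.76), array([388., 252.])), (np.float64(0.65), array([347., 245.])), (np.float64(0.62), array([381., 282.])), (np.float64(0.61), array([513., 254.]))]
shaver [(np.float64(0.64), array([502., 258.]))]
neck_top [(np.float64(0.97), array([508., 247.]))]
slot [(np.float64(0.87), array([517., 251.])), (np.float64(0.67), array([338., 251.]))]
catch [(np.float64(0.62), array([512., 254.]))]
switch_top []
top {'K': array([[472.81  ,   0.    , 321.4889],
       [  0.    , 472.81  , 238.7554],
       [  0.    ,   0. 
[... 399 characters left out ...]
., 278.])), (np.float64(0.59), array([307., 271.])), (np.float64(0.57), array([276., 232.]))]
shaver [(np.float64(0.8), array([185., 210.]))]
neck_top [(np.float64(0.97), array([183., 210.]))]
slot [(np.float64(0.86), array([177., 209.]))]
catch [(np.float64(0.73), array([183., 200.]))]
switch_top [(np.float64(0.57), array([190., 238.])), (np.float64(0.2), array([320., 222.]))]
{'K': array([[348.5895,   0.    , 328.1099],
       [  0.    , 348.5895, 241.4939],
       [  0.    ,   0.    ,   1.    ]]), 'mount': array([[-0.0004, -0.9657, -0.2596,  0.0651],
       [ 1.    , -0.0001, -0.0009,  0.0006],
       [ 0.0009, -0.2596,  0.9657, -0.1419],
       [ 0.    ,  0.    ,  0.    ,  1.    ]])}
0.8
```

Run:
```python
import cv2
a=cv2.imread('pics/scene0.png'); b=cv2.imread('pics/top0.png')
cv2.imwrite('pics/a1.png',cv2.resize(a[190:390,270:590],None,fx=2.5,fy=2.5,interpolation=2))
cv2.imwrite('pics/b1.png',cv2.resize(b[150:350,130:397],None,fx=3,fy=3,interpolation=2))
```

```text
(no output)
```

View pics/a1.png

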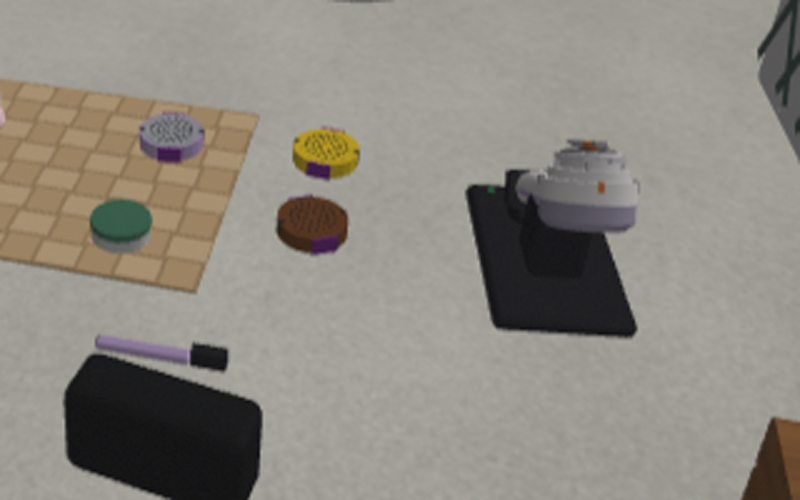

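View pics/b1.png

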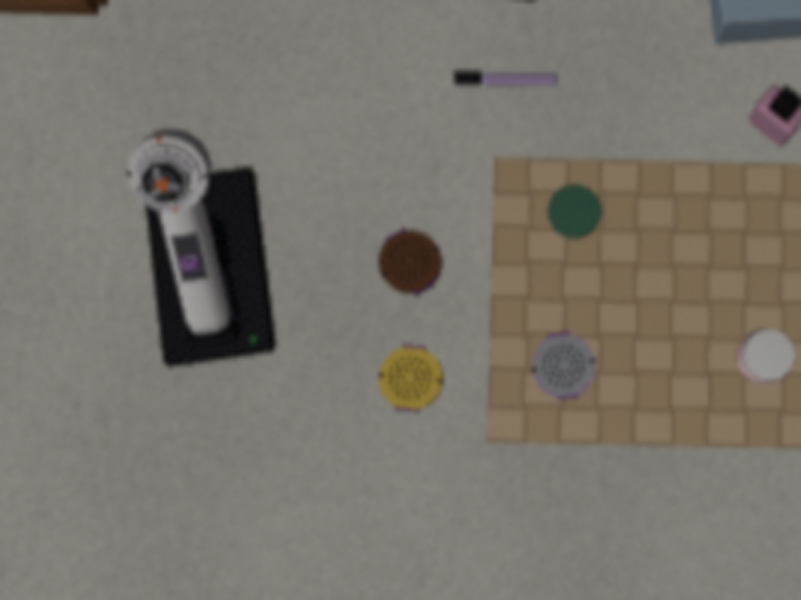

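```bash
cat > h.py <<'E'
from bench import r, imaging, spotter
import cv2, numpy as np
from scipy.spatial.transform import Rotation as R
np.set_printoptions(precision=4,suppress=True)
def cam(c,s=None):
    m=imaging.camera_model(c)
    if c=='wrist':
        s=s or r.observe(); M=np.array(m['mount']); T=np.array(s['tool_rot'])
        return m['K'],np.array(s['position'])+T@M[:3,3],T@M[:3,:3]
    return m['K'],np.array(m['position']),np.array(m['attitude'])
def ray(C,uv):
    K,p,A=C; d=A@np.linalg.solve(K,[uv[0],uv[1],1]); return p,d/np.linalg.norm(d)
def onz(C,uv,z):
    p,d=ray(C,uv); return p+d*(z-p[2])/d[2]
def tri(rays):
    A=0;b=0
    for p,d in rays:
        P=np.eye(3)-np.outer(d,d); A=A+P; b=b+P@p
    x=np.linalg.solve(A,b); return x,[np.linalg.norm(np.cross(x-p,d)) for p,d in rays]
def proj(C,X):
    K,p,A=C; q=K@(A.T@(np.asarray(X)-p)); return q[:2]/q[2]
def rel(pos,rot,s=None):
    "travel (units of 300mm) and rotvec (units of 180deg) from current pose, in tool axes"
    s=s or r.observe(); T=np.array(s['tool_rot'])
    return T.T@(np.asarray(pos)-s['position'])/.3, R.from_matrix(T.T@rot).as_rotvec()/np.pi
def toolrot(y,zdir):
    z=zdir/np.linalg.norm(zdir); y=y-z*(y@z); y=y/np.linalg.norm(y); return np.c_[np.cross(y,z),y,z]
def shaver(az):
    h=np.array([np.cos(az),np.sin(az),0]); Z=np.array([0,0,1.])
    x=h*np.cos(np.pi/6)+Z*.5; z=-h*.5+Z*np.cos(np.pi/6); return np.c_[x,np.cross(z,x),z]
E
python3 - <<'E'
from h import *
S=cam('scene');T=cam('top')
print('guard',tri([ray(S,(336,249)),ray(T,(319,272))]),onz(T,(319,272),.003),onz(S,(336,249),.003))
n=tri([ray(S,(508,247)),ray(T,(183,210))]);print('neck',n)
u=lambda x,y:(130+x/3,150+y/3)
print('marks',onz(T,u(534,369),.015),onz(T,u(593,360),.015),'ctr',onz(T,u(564,365),.02))
# switch & handle end for azimuth
sw=onz(T,u(190,264),.08); 
p,d=ray(T,u(190,262));
for az in np.radians(np.arange(-5,20,2.5)):
    A=shaver(az); o=n[0]-A[:,2]*.013
    # switch point in shaver plane z=-8
    t=((o-A[:,2]*.008-p)@A[:,2])/(d@A[:,2]); print(np.degrees(az),A.T@(p+t*d-o), o)
print([ (d['score'],d['uv']) for d in spotter.mark_of('top','switch_top')], [ (d['score'],d['box']) for d in spotter.find_in('top','switch')])
E
```

```text
guard (array([ 0.4646, -0.1174, -0.0043]), [np.float64(0.0008370719966537898), np.float64(0.0008370719966537704)]) [ 0.464  -0.1165  0.003 ] [ 0.4752 -0.1155  0.003 ]
neck (array([0.6101, 0.2445, 0.157 ]), [np.float64(0.0005135599715193687), np.float64(0.0005135599715193292)])
marks [ 0.4598 -0.0847  0.015 ] [ 0.4695 -0.1413  0.015 ] ctr [ 0.4638 -0.1134  0.02  ]
-5.0 [-0.084  -0.0212 -0.008 ] [0.6166 0.2439 0.1458]
-2.5 [-0.0849 -0.0184 -0.008 ] [0.6166 0.2442 0.1458]
0.0 [-0.0857 -0.0155 -0.008 ] [0.6166 0.2445 0.1458]
2.5 [-0.0864 -0.0126 -0.008 ] [0.6166 0.2448 0.1458]
5.0 [-0.0869 -0.0098 -0.008 ] [0.6166 0.2451 0.1458]
7.499999999999999 [-0.0873 -0.0069 -0.008 ] [0.6166 0.2453 0.1458]
10.0 [-0.0875 -0.004  -0.008 ] [0.6165 0.2456 0.1458]
12.5 [-0.0876 -0.0011 -0.008 ] [0.6165 0.2459 0.1458]
14.999999999999998 [-0.0876  0.0017 -0.008 ] [0.6164 0.2462 0.1458]
17.5 [-0.0875  0.0045 -0.008 ] [0.6163 0.2464 0.1458]
[(0.57, [190.0, 237.9]), (0.2, [320.3, 221.7])] []
```

Run:
```python
from h import *
a=np.radians(10); rot=toolrot(np.array([np.cos(a),np.sin(a),0]),np.array([0,0,-1.]))
t,w=rel([.464,-.115,.12],rot); print(t,w)
```

```text
[ 1.3695 -1.3519  0.371 ] [ 0.     0.    -0.462]
```

Call:
{"method": "apply_moves", "body": {"motion": [{"fingers":-1,"travel":[0.0856,-0.0845,0.0232],"rotation":[0,0,0]},{"fingers":-1,"travel":[0.0856,-0.0845,0.0232],"rotation":[0,0,0]},{"fingers":-1,"travel":[0.0856,-0.0845,0.0232],"rotation":[0,0,0]},{"fingers":-1,"travel":[0.0856,-0.0845,0.0232],"rotation":[0,0,0]},{"fingers":-1,"travel":[0.0856,-0.0845,0.0232],"rotation":[0,0,0]},{"fingers":-1,"travel":[0.0856,-0.0845,0.0232],"rotation":[0,0,0]},{"fingers":-1,"travel":[0.0856,-0.0845,0.0232],"rotation":[0,0,0]},{"fingers":-1,"travel":[0.0856,-0.0845,0.0232],"rotation":[0,0,0]},{"fingers":-1,"travel":[0.0856,-0.0845,0.0232],"rotation":[0,0,0]},{"fingers":-1,"travel":[0.0856,-0.0845,0.0232],"rotation":[0,0,0]},{"fingers":-1,"travel":[0.0856,-0.0845,0.0232],"rotation":[0,0,0]},{"fingers":-1,"travel":[0.0856,-0.0845,0.0232],"rotation":[0,0,0]},{"fingers":-1,"travel":[0.0856,-0.0845,0.0232],"rotation":[0,0,0]},{"fingers":-1,"travel":[0.0856,-0.0845,0.0232],"rotation":[0,0,0]},{"fingers":-1,"travel":[0.0856,-0.0845,0.0232],"rotation":[0,0,0]},{"fingers":-1,"travel":[0.0856,-0.0845,0.0232],"rotation":[0,0,0]}]}}

```text
clock: 2.23
position: [0.4647, -0.1135, 0.1201]
tool_rot: [[0.957, 0.289, 0.001], [0.289, -0.957, -0.001], [0.001, 0.001, -1.0]]
contact_force: [1.3, -1.0, 0.3]
width: 1.001
gripper_force: 0.0
```

Call:
{"method": "apply_moves", "body": {"motion": [{"fingers":-1,"travel":[0,0,0],"rotation":[0,0,-0.0385]},{"fingers":-1,"travel":[0,0,0],"rotation":[0,0,-0.0385]},{"fingers":-1,"travel":[0,0,0],"rotation":[0,0,-0.0385]},{"fingers":-1,"travel":[0,0,0],"rotation":[0,0,-0.0385]},{"fingers":-1,"travel":[0,0,0],"rotation":[0,0,-0.0385]},{"fingers":-1,"travel":[0,0,0],"rotation":[0,0,-0.0385]},{"fingers":-1,"travel":[0,0,0],"rotation":[0,0,-0.0385]},{"fingers":-1,"travel":[0,0,0],"rotation":[0,0,-0.0385]},{"fingers":-1,"travel":[0,0,0],"rotation":[0,0,-0.0385]},{"fingers":-1,"travel":[0,0,0],"rotation":[0,0,-0.0385]},{"fingers":-1,"travel":[0,0,0],"rotation":[0,0,-0.0385]},{"fingers":-1,"travel":[0,0,0],"rotation":[0,0,-0.0385]},{"fingers":-1,"travel":[0,0,0],"rotation":[0,0,0]},{"fingers":-1,"travel":[0,0,0],"rotation":[0,0,0]}]}}

```text
clock: 3.4
position: [0.4641, -0.1151, 0.1201]
tool_rot: [[-0.17, 0.985, 0.0], [0.985, 0.17, -0.0], [-0.0, 0.0, -1.0]]
contact_force: [0.4, 0.1, 0.6]
width: 1.003
gripper_force: 0.0
```

Run:
```python
from h import *
s=r.observe(); C=cam('wrist',s); print(s['clock'],s['position'],s['tool_rot'],s['joints'])
im=imaging.snapshot('wrist'); cv2.imwrite('pics/w0.png',im)
for l in ('guard','guard_lug'):
    for d in spotter.mark_of('wrist',l): print(l,round(d['score'],2),d['uv'],onz(C,d['uv'],.003))
for d in spotter.regions_of('wrist','guard'): print(d['score'],d['box'])
cv2.imwrite('pics/w0c.png',cv2.resize(im[100:400,120:520],None,fx=2,fy=2,interpolation=2))
```

```text
3.4 [ 0.4641 -0.1151  0.1201] [[-0.1701  0.9854  0.0003]
 [ 0.9854  0.1701 -0.0003]
 [-0.0003  0.0002 -1.    ]] [ 0.7954  0.0793 -0.6259  1.9835  0.0526  1.0941  0.3178]
guard 0.85 [331.5, 235.8] [ 0.4662 -0.1147  0.003 ]
guard 0.82 [510.4, 41.1] [0.5607 0.0373 0.003 ]
guard 0.69 [344.0, 16.1] [0.4487 0.0329 0.003 ]
guard_lug 0.69 [332.0, 202.0] [ 0.4621 -0.089   0.003 ]
guard_lug 0.69 [336.9, 57.1] [0.4484 0.0082 0.003 ]
guard_lug 0.6 [520.6, 80.1] [0.5748 0.0155 0.003 ]
0.97 [517.4, 45.8, 110.3, 91.6]
0.95 [346.0, 33.7, 102.4, 67.4]
0.78 [329.2, 236.1, 83.8, 84.2]
```

View pics/w0c.png

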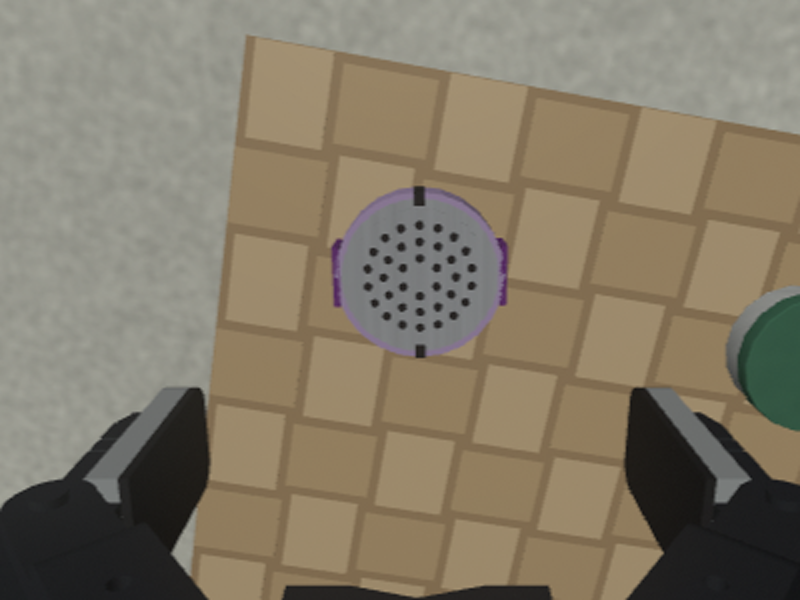

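Run:
```python
from h import *
C=cam('wrist')
u=lambda x,y:(120+x/2,100+y/2)
s=r.observe(); T=s['tool_rot']
for uv,z in ((u(420,271),.020),(u(419,187),.019),(u(420,357),.012),(u(334,272),.019),(u(505,272),.019)):
    X=onz(C,uv,z); print(X,T.T@(X-s['position'])*1000)
a=np.radians(10)
```

```text
[ 0.4642 -0.1104  0.02  ] [ 4.5475  0.9022 99.9807]
[ 0.4586 -0.081   0.019 ] [ 34.412    0.5288 100.9765]
[ 0.4704 -0.1457  0.012 ] [-31.3014   0.9797 107.9859]
[ 0.4338 -0.1163  0.019 ] [  3.9386 -29.9831 100.9801]
[ 0.4943 -0.1057  0.019 ] [  3.9172  31.4388 100.9815]
```

Call:
{"method": "apply_moves", "body": {"motion": [{"fingers":-1,"travel":[0.0133,0.0027,0.1],"rotation":[0,0,0]},{"fingers":-1,"travel":[0,0,0.12],"rotation":[0,0,0]},{"fingers":-1,"travel":[0,0,0.1],"rotation":[0,0,0]},{"fingers":-1,"travel":[0,0,0.05],"rotation":[0,0,0]},{"fingers":-1,"travel":[0,0,0.0235],"rotation":[0,0,0]},{"fingers":-1,"travel":[0,0,0],"rotation":[0,0,0]},{"fingers":-0.3,"travel":[0,0,0],"rotation":[0,0,0]},{"fingers":0,"travel":[0,0,0],"rotation":[0,0,0]},{"fingers":0,"travel":[0,0,0],"rotation":[0,0,0]},{"fingers":0,"travel":[0,0,0],"rotation":[0,0,0]},{"fingers":0,"travel":[0,0,0],"rotation":[0,0,0]},{"fingers":0,"travel":[0,0,0],"rotation":[0,0,0]}], "force": 60}}

```text
clock: 4.6
position: [0.4659, -0.1114, 0.0038]
tool_rot: [[-0.173, 0.985, 0.003], [0.985, 0.173, -0.002], [-0.002, 0.003, -1.0]]
contact_force: [0.1, 0.8, 6.3]
width: 0.717
gripper_force: 65.6
```

Run:
```python
from h import *
s=r.observe(); print(s['clock'],s['position'],s['width'],s['gripper_force'])
# shaver estimate
az=np.radians(13); A=shaver(az); o=np.array([.6165,.2459,.1458])
yd=A@[np.cos(np.radians(-10)),np.sin(np.radians(-10)),0]
rot=toolrot(yd,-A[:,2]); print(rot)
P=o+A[:,2]*.10; print(P)
up=np.array(s['position'])+[0,0,.15]
s2=dict(s);s2['position']=up; print(rel(P,rot,s2))
```

```text
4.6 [ 0.4659 -0.1114  0.0038] 0.7169446630101057 65.6437611579895
[[-0.075   0.8701  0.4872]
 [ 0.9934  0.0227  0.1125]
 [ 0.0868  0.4924 -0.866 ]]
[0.5678 0.2347 0.2324]
(array([ 1.0766,  0.535 , -0.2626]), array([-0.1647,  0.0195,  0.0381]))
```

Call:
{"method": "apply_moves", "body": {"motion": [{"fingers":0,"travel":[0,0,-0.05],"rotation":[0,0,0]},{"fingers":0,"travel":[0,0,-0.12],"rotation":[0,0,0]},{"fingers":0,"travel":[0,0,-0.13],"rotation":[0,0,0]},{"fingers":0,"travel":[0,0,-0.13],"rotation":[0,0,0]},{"fingers":0,"travel":[0,0,-0.07],"rotation":[0,0,0]},{"fingers":0,"travel":[0.0979,0.0486,-0.0239],"rotation":[0,0,0]},{"fingers":0,"travel":[0.0979,0.0486,-0.0239],"rotation":[0,0,0]},{"fingers":0,"travel":[0.0979,0.0486,-0.0239],"rotation":[0,0,0]},{"fingers":0,"travel":[0.0979,0.0486,-0.0239],"rotation":[0,0,0]},{"fingers":0,"travel":[0.0979,0.0486,-0.0239],"rotation":[0,0,0]},{"fingers":0,"travel":[0.0979,0.0486,-0.0239],"rotation":[0,0,0]},{"fingers":0,"travel":[0.0979,0.0486,-0.0239],"rotation":[0,0,0]},{"fingers":0,"travel":[0.0979,0.0486,-0.0239],"rotation":[0,0,0]},{"fingers":0,"travel":[0.0979,0.0486,-0.0239],"rotation":[0,0,0]},{"fingers":0,"travel":[0.0979,0.0486,-0.0239],"rotation":[0,0,0]},{"fingers":0,"travel":[0.0979,0.0486,-0.0239],"rotation":[0,0,0]}]}}

```text
clock: 5.93
position: [0.5665, 0.2363, 0.2317]
tool_rot: [[-0.173, 0.985, 0.001], [0.985, 0.173, -0.0], [-0.001, 0.001, -1.0]]
contact_force: [1.3, 0.2, 0.1]
width: 0.72
gripper_force: 65.3
```

Call:
{"method": "apply_moves", "body": {"motion": [{"fingers":0,"travel":[0,0,0],"rotation":[-0.0329,0.0039,0.0076]},{"fingers":0,"travel":[0,0,0],"rotation":[-0.0329,0.0039,0.0076]},{"fingers":0,"travel":[0,0,0],"rotation":[-0.0329,0.0039,0.0076]},{"fingers":0,"travel":[0,0,0],"rotation":[-0.0329,0.0039,0.0076]},{"fingers":0,"travel":[0,0,0],"rotation":[-0.0329,0.0039,0.0076]},{"fingers":0,"travel":[0,0,0],"rotation":[0,0,0]},{"fingers":0,"travel":[0,0,0],"rotation":[0,0,0]},{"fingers":0,"travel":[0,0,0],"rotation":[0,0,0]}]}}

```text
clock: 6.6
position: [0.5674, 0.2354, 0.2329]
tool_rot: [[-0.075, 0.871, 0.485], [0.993, 0.023, 0.114], [0.089, 0.49, -0.867]]
contact_force: [0.3, -0.5, 0.7]
width: 0.716
gripper_force: 65.3
```

Run:
```python
from h import *
s=r.observe(); C=cam('wrist',s); print(s['clock'],s['position'],s['tool_rot'],s['joints'],s['contact_force'])
im=imaging.snapshot('wrist'); cv2.imwrite('pics/w1.png',im)
for l in ('guard','guard_lug','neck_top','slot','catch','shaver','switch_top'):
    for d in spotter.mark_of('wrist',l): print(l,round(d['score'],2),d['uv'])
az=np.radians(13); A=shaver(az); o=np.array([.6165,.2459,.1458])
for q in ([0,0,0],[0,0,.013],[-.087,0,-.008]): print(q,proj(C,o+A@q))
```

```text
6.6 [0.5674 0.2354 0.2329] [[-0.0755  0.8714  0.4848]
 [ 0.9932  0.0225  0.1142]
 [ 0.0885  0.4901 -0.8672]] [ 0.4435 -0.1133 -0.8938  1.9817  0.0451  0.7233 -0.4436] [ 0.3045 -0.534   0.7243]
guard 0.78 [328.0, 306.4]
guard 0.3 [321.3, 248.5]
guard_lug 0.66 [327.1, 246.9]
neck_top 0.77 [323.8, 247.2]
slot 0.86 [323.7, 214.5]
catch 0.71 [361.2, 243.2]
catch 0.61 [328.6, 304.7]
shaver 0.88 [324.6, 244.5]
switch_top 0.73 [211.2, 256.1]
[0, 0, 0] [329.4719 242.495 ]
[0, 0, 0.013] [329.4902 247.4288]
[-0.087, 0, -0.008] [216.0593 259.094 ]
```

View pics/w1.png

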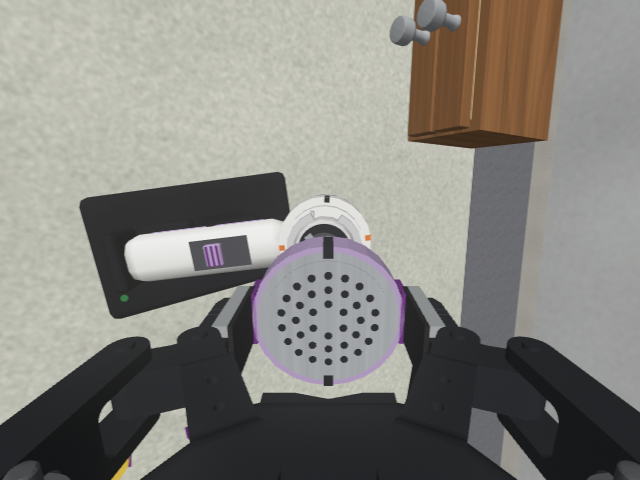

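Call:
{"method": "apply_moves", "body": {"motion": [{"fingers":0,"travel":[-0.08,0,0],"rotation":[0,0,0]},{"fingers":0,"travel":[-0.07,0,0],"rotation":[0,0,0]},{"fingers":0,"travel":[0,0,0],"rotation":[0,0,0]},{"fingers":0,"travel":[0,0,0],"rotation":[0,0,0]},{"fingers":0,"travel":[0,0,0],"rotation":[0,0,0]}]}}

```text
clock: 7.42
position: [0.5695, 0.1911, 0.2269]
tool_rot: [[-0.076, 0.872, 0.484], [0.993, 0.023, 0.115], [0.089, 0.489, -0.868]]
contact_force: [-0.7, 0.4, 0.4]
width: 0.716
gripper_force: 65.3
```

Run:
```python
from h import *
import json
s=r.observe(); C=cam('wrist',s); print(s['clock'],s['position'])
json.dump({k:np.asarray(s[k]).tolist() for k in ('position','tool_rot')},open('s2.json','w'))
im=imaging.snapshot('wrist'); cv2.imwrite('pics/w2.png',im)
for l in ('neck_top','slot','catch','shaver','switch_top'):
    for d in spotter.mark_of('wrist',l): print(l,round(d['score'],2),d['uv'])
hsv=cv2.cvtColor(im,cv2.COLOR_BGR2HSV)
m=cv2.inRange(hsv,(5,150,120),(18,255,255))
n,_,st,ce=cv2.connectedComponentsWithStats(m)
print([(st[i][4],ce[i]) for i in range(1,n) if st[i][4]>8])
cv2.imwrite('pics/w2c.png',cv2.resize(im[110:310,180:400],None,fx=3,fy=3,interpolation=2))
```

```text
7.4167 [0.5695 0.1911 0.2269]
neck_top 0.65 [324.7, 185.4]
slot 0.92 [327.1, 147.3]
catch 0.68 [364.8, 179.5]
shaver 0.92 [326.6, 185.5]
switch_top 0.8 [209.0, 198.4]
[(np.int32(201), array([326.5672, 186.1741])), (np.int32(21), array([372.381 , 177.9048])), (np.int32(24), array([282.0833, 188.9167]))]
```

View pics/w2c.png

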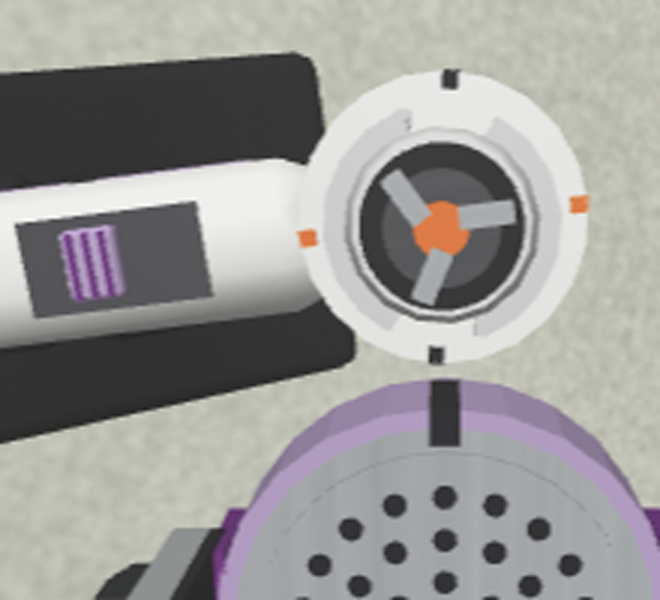

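Run:
```python
from h import *
import json
from scipy.optimize import least_squares
s=json.load(open('s2.json')); s={k:np.array(v) for k,v in s.items()}
C=cam('wrist',s); K=C[0]; M=np.array(imaging.camera_model('wrist')['mount'])
Ct=(K,M[:3,3],M[:3,:3])   # camera in tool frame
# guard in the hand
f=lambda p:[proj(Ct,[p[0]+.0305,0,p[1]])[1]-236.7,proj(Ct,[p[0]+.0305,0,p[1]-.016])[1]-246.7,proj(Ct,[p[0]-.0305,0,p[1]-.016])[1]-385]
g=least_squares(f,[0,0]); print('guard in tool: x,z',g.x*1000,'res',g.fun)
g2=[proj(Ct,[g.x[0],y,g.x[1]-.016])[0] for y in(-.0315,.0315)]; print('grips cols pred',g2,'seen 253,404')
# shaver
def pred(p,C):
    A=shaver(p[3]); o=p[:3]; z=-p[4]; rho=.029+.006*p[4]/.008
    P=lambda q:proj(C,o+A@np.array(q))
    return P,[P([rho*np.cos(t),rho*np.sin(t),z]) for t in np.radians([80,260,0,180])]
S=cam('scene');T=cam('top')
def res(p,full=False):
    P,m=pred(p,C)
    obs=[(330,136.3),(325.3,228.3),(372.4,177.9),(282.1,188.9)]
    e=[(np.array(a)-b) for a,b in zip(m,obs)]+[P([0,0,.0205])-(326.6,186.2)]
    sw=P([-.087+p[5],0,-.008])-(210,198.0)
    e+=[sw*.7]
    Pt,_=pred(p,T);Ps,_=pred(p,S)
    e+=[(Pt([0,0,.013])-(183,210))*.5,(Ps([0,0,.013])-(508,247))*.5]
    e=np.concatenate(e)
    return e if full else np.r_[e,(p[4]-.006)/.003]
q=least_squares(res,[.6165,.2459,.1458,.22,.004,0],x_scale=[.01,.01,.01,.1,.01,.01])
p=q.x; print('o',p[:3],'az',np.degrees(p[3]),'zeta',p[4],'sw x',-.087+p[5]); print(np.round(res(p,True),1))
A=shaver(p[3]); T0=s['tool_rot']; print('tool z vs -shaver z deg',np.degrees(np.arccos(-T0[:,2]@A[:,2])))
json.dump({'o':p[:3].tolist(),'az':p[3],'g':g.x.tolist()},open('fit.json','w'))
```

```text
guard in tool: x,z [-1.9205  1.0025] res [-0.174   0.1675 -0.0131]
grips cols pred [np.float64(251.41857855431883), np.float64(408.0792719222528)] seen 253,404
o [0.6137 0.2432 0.1431] az 9.500886101399 zeta 0.0038461509624104512 sw x -0.0851984119335496
[-0.3 -0.2 -0.3 -0.1  0.3  0.   0.2  0.2  0.3 -0.1 -0.  -0.2  0.5  0.6
 -1.   0.1]
tool z vs -shaver z deg 1.9134686790442559
```

Run:
```python
from h import *
from scipy.optimize import least_squares
m=imaging.camera_model('wrist'); M=np.array(m['mount']); Ct=(m['K'],M[:3,3],M[:3,:3])
def holes(f,box):
    im=cv2.imread(f); g=cv2.cvtColor(im,6); u0,v0,u1,v1=box
    b=cv2.threshold(cv2.resize(g[v0:v1,u0:u1],None,fx=4,fy=4,interpolation=cv2.INTER_CUBIC),85,255,1)[1]
    n,_,st,ce=cv2.connectedComponentsWithStats(b)
    return np.array([(ce[i]+.5)/4-.5+(u0,v0) for i in range(1,n) if 20<st[i][4]<3000 and .6<st[i][2]/st[i][3]<1.7])
def plane(uv,z):  # tool coords at tool-z
    o=[]
    for q in uv:
        p,d=ray(Ct,q); o.append((p+d*(z-p[2])/d[2])[:2])
    return np.array(o)
h0=holes('pics/w0.png',(296,204,364,270)); h2=holes('pics/w2.png',(262,262,394,372))
print(len(h0),len(h2))
a=plane(h0,.1201-.020)
print('w0 centre',a.mean(0)*1000,'rms radius',np.sqrt(((a-a.mean(0))**2).sum(1).mean())*1000, 'w0 bbox',a.min(0)*1e3,a.max(0)*1e3)
for z in (-.014,-.016,-.018,-.020):
    b=plane(h2,z); print(z,'w2 centre',b.mean(0)*1000,'rms',np.sqrt(((b-b.mean(0))**2).sum(1).mean())*1000)
```

```text
36 36
w0 centre [2.2273 0.2916] rms radius 15.608112848387776 w0 bbox [-16.7328 -18.3558] [21.168  18.9433]
-0.014 w2 centre [-2.4429 -0.773 ] rms 15.810638494069892
-0.016 w2 centre [-1.3939 -0.77  ] rms 15.564053068685743
-0.018 w2 centre [-0.3449 -0.767 ] rms 15.317467643301589
-0.02 w2 centre [ 0.704 -0.764] rms 15.070882217917436
```

```bash
cat >> h.py <<'E'
import json
G=np.array([-.0014,-.0008,.001])
def target(h,ang=80.):
    f=json.load(open('fit.json')); A=shaver(f['az']); t=np.radians(ang-90)
    rot=toolrot(A@[np.cos(t),np.sin(t),0],-A[:,2]); return np.array(f['o'])+A[:,2]*h-rot@G,rot
def gpose(s=None):
    "guard in shaver axes: position mm, angle deg, tilt deg"
    s=s or r.observe(); f=json.load(open('fit.json')); A=shaver(f['az']); T=np.array(s['tool_rot'])
    q=A.T@(s['position']+T@G-f['o'])*1000; X=A.T@T[:,0]; return q,np.degrees(np.arctan2(X[1],X[0])),np.degrees(np.arccos(-(A.T@T[:,2])[2]))
E
python3 - <<'E'
from h import *
P,rot=target(.05); t,w=rel(P,rot); print(t,w,gpose())
P2,_=target(.017); print(rot.T@(P2-P)/.3)
E
```

```text
[ 0.1462 -0.0018  0.1638] [-0.003  -0.0102  0.017 ] (array([ -4.4858, -45.2309,  97.6416]), np.float64(83.04449523289325), np.float64(1.9129157568042603))
[ 0.   -0.    0.11]
```

Call:
{"method": "apply_moves", "body": {"motion": [{"fingers":0,"travel":[0.073,-0.001,0.082],"rotation":[0,0,0]},{"fingers":0,"travel":[0.073,-0.001,0.082],"rotation":[0,0,0]},{"fingers":0,"travel":[0,0,0],"rotation":[-0.003,-0.0102,0.017]},{"fingers":0,"travel":[0,0,0],"rotation":[0,0,0]},{"fingers":0,"travel":[0,0,0],"rotation":[0,0,0]},{"fingers":0,"travel":[0,0,0],"rotation":[0,0,0]}]}}

```text
clock: 8.22
position: [0.5897, 0.239, 0.1883]
tool_rot: [[-0.014, 0.869, 0.494], [0.996, -0.031, 0.082], [0.086, 0.493, -0.866]]
contact_force: [0.5, -0.3, 0.4]
width: 0.718
gripper_force: 65.3
```

Run:
```python
from h import *
print(gpose()); P,rot=target(.017); print(rel(P,rot))
im=imaging.snapshot('wrist'); cv2.imwrite('pics/w3.png',im)
cv2.imwrite('pics/w3c.png',cv2.resize(im[150:400,180:480],None,fx=2.6,fy=2.4,interpolation=2))
```

```text
(array([ 0.498 , -1.3875, 50.309 ]), np.float64(79.98743788381144), np.float64(0.06790624541906504))
(array([ 0.0043, -0.0025,  0.111 ]), array([ 0.0003,  0.0002, -0.0001]))
```

View pics/w3c.png

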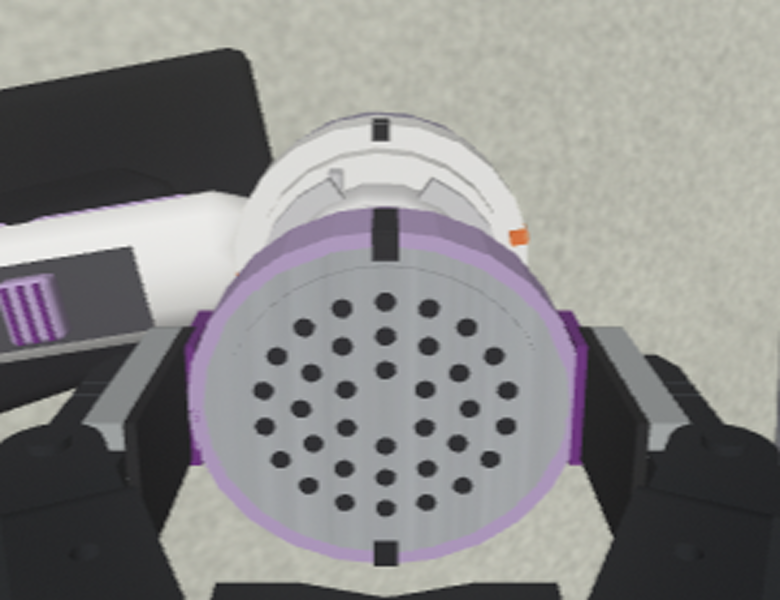

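Call:
{"method": "apply_moves", "body": {"motion": [{"fingers":0,"travel":[0.0043,-0.0025,0.05],"rotation":[0,0,0]},{"fingers":0,"travel":[0,0,0.04],"rotation":[0,0,0]},{"fingers":0,"travel":[0,0,0.021],"rotation":[0,0,0]},{"fingers":0,"travel":[0,0,0.0],"rotation":[0,0,0]},{"fingers":0,"travel":[0,0,0],"rotation":[0,0,0]},{"fingers":0,"travel":[0,0,0],"rotation":[0,0,0]}]}}

```text
clock: 8.77
position: [0.6056, 0.2431, 0.1597]
tool_rot: [[-0.013, 0.869, 0.495], [0.996, -0.032, 0.081], [0.087, 0.494, -0.865]]
contact_force: [-0.8, 0.2, 0.0]
width: 0.714
gripper_force: 65.3
```

Run:
```python
from h import *
s=r.observe();print(gpose(s),np.array(s['tool_rot']).T@s['contact_force']); P,rot=target(.008); print(rel(P,rot))
```

```text
(array([ 0.3461,  0.0545, 17.3739]), np.float64(79.92832844370655), np.float64(0.1287424752357051)) [ 0.2249 -0.6824 -0.4148]
(array([-0.0003, -0.0012,  0.0312]), array([ 0.0006,  0.0003, -0.0004]))
```

Call:
{"method": "apply_moves", "body": {"motion": [{"fingers":0,"travel":[0,-0.0012,0.01],"rotation":[0,0,0]},{"fingers":0,"travel":[0,0,0.01],"rotation":[0,0,0]},{"fingers":0,"travel":[0,0,0.01],"rotation":[0,0,0]},{"fingers":0,"travel":[0,0,0],"rotation":[0,0,0]},{"fingers":0,"travel":[0,0,0],"rotation":[0,0,0]}]}}

```text
clock: 9.18
position: [0.6091, 0.2443, 0.1502]
tool_rot: [[-0.013, 0.87, 0.493], [0.996, -0.031, 0.082], [0.087, 0.492, -0.866]]
contact_force: [0.0, -0.1, 0.3]
width: 0.719
gripper_force: 65.3
```

Run:
```python
from h import *
s=r.observe();print(gpose(s),np.array(s['tool_rot']).T@s['contact_force'],np.array(s['tool_rot']).T@s['ft_torque']); P,rot=target(.0012); print(rel(P,rot))
```

```text
(array([-1.1628,  0.6074,  7.3385]), np.float64(79.94276960544912), np.float64(0.036295040077140246)) [-0.0728  0.1892 -0.2901] [ 0.5496 -0.1265  0.0545]
(array([-0.0013,  0.0042,  0.0205]), array([-0.0001,  0.0002, -0.0003]))
```

Call:
{"method": "apply_moves", "body": {"motion": [{"fingers":0,"travel":[0,0.001,0.005],"rotation":[0,0,0]},{"fingers":0,"travel":[0,0,0.005],"rotation":[0,0,0]},{"fingers":0,"travel":[0,0,0.005],"rotation":[0,0,0]},{"fingers":0,"travel":[0,0,0.005],"rotation":[0,0,0]},{"fingers":0,"travel":[0,0,0],"rotation":[0,0,0]},{"fingers":0,"travel":[0,0,0],"rotation":[0,0,0]}]}}

```text
clock: 9.68
position: [0.6125, 0.2448, 0.1455]
tool_rot: [[-0.013, 0.87, 0.493], [0.996, -0.032, 0.082], [0.087, 0.492, -0.866]]
contact_force: [0.0, -0.2, 0.2]
width: 0.717
gripper_force: 65.5
```

Run:
```python
from h import *
for i in range(3):
    s=r.observe();print(gpose(s),np.array(s['tool_rot']).T@s['contact_force'],np.array(s['tool_rot']).T@s['ft_torque'])
    imaging.snapshot('scene')
P,rot=target(.0012); print(rel(P,rot))
```

```text
(array([-0.6059,  0.5293,  1.5202]), np.float64(79.93758638735602), np.float64(0.03714249476152569)) [-0.2266  0.1685 -0.2133] [ 0.5967 -0.1448  0.0138]
(array([-0.6051,  0.5119,  1.5672]), np.float64(79.93633499714103), np.float64(0.04128997363845093)) [-0.043  -0.7492 -0.9691] [ 0.5921 -0.1368 -0.026 ]
(array([-0.6079,  0.5516,  1.6144]), np.float64(79.94414153142523), np.float64(0.04146707851312649)) [-0.4428 -0.319  -0.9175] [ 0.536  -0.0922  0.0037]
(array([-0.0012,  0.0022,  0.0014]), array([ 0.0001,  0.0002, -0.0003]))
```

Call:
{"method": "apply_moves", "body": {"motion": [{"fingers":0,"travel":[0,0,0.0035],"rotation":[0,0,0]},{"fingers":0,"travel":[0,0,0.0035],"rotation":[0,0,0]},{"fingers":0,"travel":[0,0,0],"rotation":[0,0,0]},{"fingers":0,"travel":[0,0,0],"rotation":[0,0,0]}]}}

```text
clock: 10.17
position: [0.6135, 0.245, 0.1438]
tool_rot: [[-0.013, 0.87, 0.493], [0.996, -0.031, 0.082], [0.087, 0.493, -0.866]]
contact_force: [-2.9, -1.6, 2.4]
width: 0.716
gripper_force: 65.7
```

```bash
cat > st.py <<'E'
from h import *
s=r.observe();T=np.array(s['tool_rot']);print(s['clock'],gpose(s),'F',T.T@s['contact_force'],'M',T.T@s['ft_torque'],s['width'])
E
python3 st.py
```

```text
10.1667 (array([-0.5581,  0.5499, -0.4969]), np.float64(79.94332077562169), np.float64(0.04212904176289664)) F [-1.3889 -1.2949 -3.6578] M [ 0.6268 -0.1915 -0.0183] 0.7163200787586055
```

Call:
{"method": "apply_moves", "body": {"motion": [{"fingers":0,"travel":[0,0,0.003],"rotation":[0,0,0]},{"fingers":0,"travel":[0,0,0.003],"rotation":[0,0,0]},{"fingers":0,"travel":[0,0,0.003],"rotation":[0,0,0]},{"fingers":0,"travel":[0,0,0],"rotation":[0,0,0]},{"fingers":0,"travel":[0,0,0],"rotation":[0,0,0]}]}}

```text
clock: 10.58
position: [0.6148, 0.2452, 0.1415]
tool_rot: [[-0.013, 0.87, 0.493], [0.996, -0.031, 0.082], [0.087, 0.493, -0.866]]
contact_force: [-4.2, -1.5, 4.9]
width: 0.716
gripper_force: 66.2
```

```bash
python3 st.py
```

```text
10.5833 (array([-0.5516,  0.5424, -3.1342]), np.float64(79.94430890854132), np.float64(0.05314412461750927)) F [-1.009  -1.2183 -6.421 ] M [ 0.8085 -0.4     0.0072] 0.7158977562931583
```

Call:
{"method": "apply_moves", "body": {"motion": [{"fingers":0,"travel":[0,0,0.0033],"rotation":[0,0,0]},{"fingers":0,"travel":[0,0.0004,0],"rotation":[0,0,0.03]},{"fingers":0,"travel":[0,0.0004,0],"rotation":[0,0,0.03]},{"fingers":0,"travel":[0,0.0004,0],"rotation":[0,0,0.03]},{"fingers":0,"travel":[0,0.0004,0],"rotation":[0,0,0.03]},{"fingers":0,"travel":[0,0,0],"rotation":[0,0,0]},{"fingers":0,"travel":[0,0,0],"rotation":[0,0,0]}]}}

```text
clock: 11.17
position: [0.6164, 0.2454, 0.1418]
tool_rot: [[0.308, 0.813, 0.495], [0.914, -0.396, 0.082], [0.263, 0.427, -0.865]]
contact_force: [-4.6, -1.4, 6.9]
width: 0.713
gripper_force: 66.2
```

```bash
python3 st.py
```

```text
11.1667 (array([ 0.6196,  0.9662, -3.6863]), np.float64(58.32514995242677), np.float64(0.11890967546164798)) F [-0.9397 -0.2615 -8.36  ] M [ 0.3433 -0.5747  0.0242] 0.7134498349603682
```

Call:
{"method": "apply_moves", "body": {"motion": [{"fingers":0,"travel":[0,0.0004,0],"rotation":[0,0,0.03]},{"fingers":0,"travel":[0,0.0004,0],"rotation":[0,0,0.03]},{"fingers":0,"travel":[0,0.0004,0],"rotation":[0,0,0.03]},{"fingers":0,"travel":[0,0.0004,0],"rotation":[0,0,0.03]},{"fingers":0,"travel":[0,0.0004,0],"rotation":[0,0,0.03]},{"fingers":0,"travel":[0,0.0004,0],"rotation":[0,0,0.03]},{"fingers":0,"travel":[0,0.0004,0],"rotation":[0,0,0.03]},{"fingers":0,"travel":[0,0.0004,0],"rotation":[0,0,0.03]},{"fingers":0,"travel":[0,0,0],"rotation":[0,0,0]},{"fingers":0,"travel":[0,0,0],"rotation":[0,0,0]}]}}

```text
clock: 12.0
position: [0.617, 0.2447, 0.142]
tool_rot: [[0.781, 0.382, 0.495], [0.395, -0.915, 0.082], [0.484, 0.131, -0.865]]
contact_force: [-4.1, -3.0, 6.0]
width: 0.718
gripper_force: 66.2
```

```bash
python3 st.py
```

```text
12.0 (array([ 0.9856,  1.4189, -3.6831]), np.float64(15.11976672820244), np.float64(0.1113974578740106)) F [-1.4932  1.9654 -7.4995] M [-0.0774 -0.6845  0.015 ] 0.7179723451127518
```

Call:
{"method": "apply_moves", "body": {"motion": [{"fingers":0,"travel":[0,0.0004,0],"rotation":[0,0,0.03]},{"fingers":0,"travel":[0,0.0004,0],"rotation":[0,0,0.03]},{"fingers":0,"travel":[0,0.0002,0],"rotation":[0,0,0.02]},{"fingers":0,"travel":[0,0,0],"rotation":[0,0,0.01]},{"fingers":0,"travel":[0,0,0],"rotation":[0,0,0]},{"fingers":0,"travel":[0,0,0],"rotation":[0,0,0]}]}}

```text
clock: 12.5
position: [0.6171, 0.2441, 0.142]
tool_rot: [[0.856, 0.149, 0.495], [0.125, -0.989, 0.082], [0.501, -0.008, -0.865]]
contact_force: [-4.4, -1.8, 8.1]
width: 0.721
gripper_force: 66.3
```

```bash
python3 st.py
```

```text
12.5 (array([ 1.1955,  1.2009, -3.7112]), np.float64(-1.0571323391077054), np.float64(0.11981239083610126)) F [ 0.0915  1.1006 -9.3576] M [-0.3737 -0.6191 -0.0686] 0.7206920614273874
```

Call:
{"method": "apply_moves", "body": {"motion": [{"fingers":0,"travel":[0,0,0],"rotation":[0,0,0.01]},{"fingers":0,"travel":[0,0,0],"rotation":[0,0,0.01]},{"fingers":0,"travel":[0,0,0],"rotation":[0,0,0]},{"fingers":0,"travel":[0,0,0],"rotation":[0,0,0]}]}}

```text
clock: 12.83
position: [0.6174, 0.243, 0.142]
tool_rot: [[0.864, 0.094, 0.495], [0.063, -0.995, 0.08], [0.5, -0.038, -0.865]]
contact_force: [-3.3, -3.9, 8.0]
width: 0.716
gripper_force: 66.3
```

```bash
python3 st.py
```

```text
12.8333 (array([ 1.2756,  0.1372, -3.801 ]), np.float64(-4.622291782277141), np.float64(0.1894479531320414)) F [ 0.8928  3.2742 -8.8988] M [-0.7395 -0.5092 -0.2839] 0.7155277038998522
```

Call:
{"method": "apply_moves", "body": {"motion": [{"fingers":0,"travel":[0,0,-0.005],"rotation":[0,0,-0.012]},{"fingers":0,"travel":[0,0,-0.005],"rotation":[0,0,0]},{"fingers":0,"travel":[0,0,0],"rotation":[0,0,0]},{"fingers":-1,"travel":[0,0,0],"rotation":[0,0,0]},{"fingers":-1,"travel":[0,0,0],"rotation":[0,0,0]},{"fingers":-1,"travel":[0,0,0],"rotation":[0,0,0]},{"fingers":-1,"travel":[0,0,0],"rotation":[0,0,0]},{"fingers":-1,"travel":[0,0,0],"rotation":[0,0,0]},{"fingers":-1,"travel":[0,0,-0.05],"rotation":[0,0,0]},{"fingers":-1,"travel":[0,0,-0.1],"rotation":[0,0,0]},{"fingers":-1,"travel":[0,0,-0.12],"rotation":[0,0,0]},{"fingers":-1,"travel":[-0.1,0,0],"rotation":[0,0,0]},{"fingers":-1,"travel":[-0.06,0,0],"rotation":[0,0,0]},{"fingers":1,"travel":[0,0,0],"rotation":[0,0,0]},{"fingers":1,"travel":[0,0,0],"rotation":[0,0,0]},{"fingers":1,"travel":[0,0,0],"rotation":[0,0,0]}]}}

```text
clock: 14.17
position: [0.5346, 0.2328, 0.1905]
tool_rot: [[0.86, 0.127, 0.494], [0.1, -0.992, 0.083], [0.501, -0.022, -0.865]]
contact_force: [-0.1, 0.8, 0.2]
width: 0.603
gripper_force: 0.0
```

Run:
```python
from h import *
s=r.observe(); C=cam('wrist',s); print(s['clock'],gpose(s),s['width'])
im=imaging.snapshot('wrist'); cv2.imwrite('pics/w4.png',im)
for l in ('guard','guard_lug','switch_top','catch'):
    for d in spotter.mark_of('wrist',l): print(l,round(d['score'],2),d['uv'])
```

```text
14.1667 (array([-46.7284,   3.7304,  79.8991]), np.float64(-2.5089550283293627), np.float64(0.08177900227242044)) 0.6026655513391963
guard 0.74 [534.3, 316.3]
guard 0.7 [327.1, 181.9]
guard_lug 0.82 [331.3, 139.3]
guard_lug 0.65 [564.8, 309.1]
switch_top 0.84 [334.6, 295.8]
catch 0.68 [330.9, 141.7]
```

View pics/w4.png

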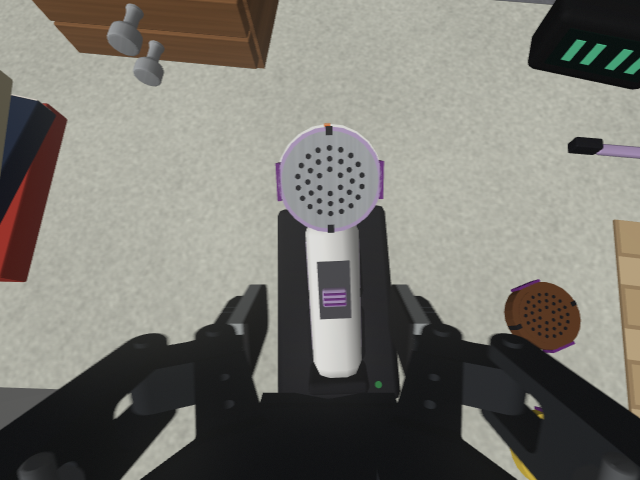

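Run:
```python
from h import *
f=json.load(open('fit.json')); A=shaver(f['az']); s=r.observe(); C=cam('wrist',s)
p,d=ray(C,(334.5,297.5)); n=A[:,2]; o=np.array(f['o'])
t=((o-n*.0124-p)@n)/(d@n); q=A.T@(p+t*d-o)*1000; print('switch in fit axes',q, 'tcp',A.T@(s['position']-o)*1000)
p,d=ray(C,(330.,180.)); 
for h in (.0126,.0171): # mesh centre heights pressed/sprung
    t=((o+n*h-p)@n)/(d@n); print(A.T@(p+t*d-o)*1000)
# height check of guard by hole pattern (rms 15.6 mm)
im=cv2.imread('pics/w4.png'); g=cv2.cvtColor(im,6)[135:225,288:372]
b=cv2.threshold(cv2.resize(g,None,fx=4,fy=4,interpolation=cv2.INTER_CUBIC),85,255,1)[1]
N,_,st,ce=cv2.connectedComponentsWithStats(b)
uv=np.array([(ce[i]+.5)/4-.5+(288,135) for i in range(1,N) if 20<st[i][4]<3000 and .6<st[i][2]/st[i][3]<1.7]); print(len(uv))
for h in (.010,.0135,.017,.021):
    X=[]
    for q2 in uv:
        p,d=ray(C,q2); X.append(p+d*(((o+n*h-p)@n)/(d@n)))
    X=np.array(X); print(h,np.sqrt(((X-X.mean(0))**2).sum(1).mean())*1e3,A.T@(X.mean(0)-o)*1e3)
x=q/1000; rot=toolrot(-A[:,1],-n)
P=o+A@[x[0]-.024,x[1],.012]; print(rel(P,rot), rel(o+A@[x[0]-.024,x[1],.012],rot))
```

```text
switch in fit axes [-86.7075  -0.4822 -12.4   ] tcp [-45.8337   2.8361  80.5548]
[ 0.3904 -0.8868 12.6   ]
[ 0.7886 -0.8835 17.1   ]
38
0.01 17.436423094125136 [-1.7098 -0.524  10.    ]
0.0135 17.14960270655459 [-1.3693 -0.5274 13.5   ]
0.017 16.862782318984042 [-1.0289 -0.5309 17.    ]
0.021 16.534987590331983 [-0.6398 -0.5348 21.    ]
(array([-0.2155,  0.0207,  0.2285]), array([-0.    ,  0.    , -0.0141])) (array([-0.2155,  0.0207,  0.2285]), array([-0.    ,  0.    , -0.0141]))
```

Call:
{"method": "apply_moves", "body": {"motion": [{"fingers":1,"travel":[-0.11,0.0105,0],"rotation":[0,0,0]},{"fingers":1,"travel":[-0.106,0.01,0],"rotation":[0,0,0]},{"fingers":1,"travel":[0,0,0],"rotation":[0,0,-0.014]},{"fingers":1,"travel":[0,0,0.08],"rotation":[0,0,0]},{"fingers":1,"travel":[0,0,0.08],"rotation":[0,0,0]},{"fingers":1,"travel":[0,0,0.068],"rotation":[0,0,0]},{"fingers":1,"travel":[0,0,0],"rotation":[0,0,0]},{"fingers":1,"travel":[0,0,0],"rotation":[0,0,0]},{"fingers":1,"travel":[0,0,0],"rotation":[0,0,0]}]}}

```text
clock: 15.17
position: [0.5127, 0.2259, 0.0987]
tool_rot: [[0.854, 0.165, 0.493], [0.143, -0.986, 0.082], [0.5, -0.0, -0.866]]
contact_force: [-0.3, -0.2, 0.5]
width: 0.001
gripper_force: 0.0
```

```bash
cat > st2.py <<'E'
from h import *
f=json.load(open('fit.json')); A=shaver(f['az']); s=r.observe()
print(s['clock'],'tcp',A.T@(s['position']-f['o'])*1000,'F(shaver)',A.T@s['contact_force'],s['width'],gpose(s)[1:])
E
python3 st2.py
```

```text
15.1667 tcp [-110.9655   -0.3869   12.7506] F(shaver) [-0.0185 -0.19    0.6114] 0.001059240176248306 (np.float64(-0.019343203122084963), np.float64(0.014557842893346884))
```

Call:
{"method": "apply_moves", "body": {"motion": [{"fingers":1,"travel":[0,0,0.05],"rotation":[0,0,0]},{"fingers":1,"travel":[0,0,0.025],"rotation":[0,0,0]},{"fingers":1,"travel":[0,0,0.012],"rotation":[0,0,0]},{"fingers":1,"travel":[0,0,0.01],"rotation":[0,0,0]},{"fingers":1,"travel":[0,0,0],"rotation":[0,0,0]},{"fingers":1,"travel":[0,0,0],"rotation":[0,0,0]}]}}

```text
clock: 15.67
position: [0.5271, 0.2282, 0.0738]
tool_rot: [[0.853, 0.165, 0.495], [0.143, -0.986, 0.082], [0.501, 0.001, -0.865]]
contact_force: [0.2, -0.1, 0.1]
width: -0.001
gripper_force: 0.0
```

```bash
python3 st2.py
```

```text
15.6667 tcp [-110.6823   -0.446   -16.0636] F(shaver) [ 0.1991 -0.1375  0.052 ] -0.0008888483162631428 (np.float64(0.03865245135430768), np.float64(0.1018193473981471))
```

Call:
{"method": "apply_moves", "body": {"motion": [{"fingers":1,"travel":[0.012,0,0],"rotation":[0,0,0]},{"fingers":1,"travel":[0.012,0,0],"rotation":[0,0,0]},{"fingers":1,"travel":[0.012,0,0],"rotation":[0,0,0]},{"fingers":1,"travel":[0.01,0,0],"rotation":[0,0,0]},{"fingers":1,"travel":[0,0,0],"rotation":[0,0,0]},{"fingers":1,"travel":[0,0,0],"rotation":[0,0,0]}]}}

```text
clock: 16.17
position: [0.5392, 0.2301, 0.0801]
tool_rot: [[0.854, 0.165, 0.494], [0.143, -0.986, 0.082], [0.501, 0.0, -0.866]]
contact_force: [-0.6, -0.6, -0.1]
width: -0.002
gripper_force: 0.0
```

```bash
python3 st2.py
```

```text
16.1667 tcp [-96.9826  -0.5826 -16.6922] F(shaver) [-0.6995 -0.5206  0.2369] -0.0016507568285299722 (np.float64(-0.0037396262519336456), np.float64(0.0513983173287856))
```

Call:
{"method": "apply_moves", "body": {"motion": [{"fingers":1,"travel":[0.01,0,0],"rotation":[0,0,0]},{"fingers":1,"travel":[0,0,0],"rotation":[0,0,0]}]}}

```text
clock: 16.33
position: [0.5408, 0.2303, 0.0808]
tool_rot: [[0.855, 0.165, 0.492], [0.143, -0.986, 0.082], [0.499, 0.001, -0.867]]
contact_force: [-2.7, -0.7, 0.8]
width: 0.002
gripper_force: 1.2
```

Call:
{"method": "apply_moves", "body": {"motion": [{"fingers":1,"travel":[0.01,0,0],"rotation":[0,0,0]},{"fingers":1,"travel":[0,0,0],"rotation":[0,0,0]}]}}

```text
clock: 16.5
position: [0.5412, 0.2302, 0.0805]
tool_rot: [[0.857, 0.165, 0.489], [0.144, -0.986, 0.08], [0.495, 0.002, -0.869]]
contact_force: [-9.4, -0.8, -0.1]
width: 0.003
gripper_force: 3.7
```

```bash
python3 st2.py
```

```text
16.5 tcp [-95.0599  -0.82   -17.35  ] F(shaver) [-8.2086  0.7594  4.6535] 0.0025148184362531125 (np.float64(0.04602548515034501), np.float64(0.3308380944413208))
```

Call:
{"method": "apply_moves", "body": {"motion": [{"fingers":1,"travel":[0.01,0,-0.002],"rotation":[0,0,0]},{"fingers":1,"travel":[0,0,0],"rotation":[0,0,0]},{"fingers":1,"travel":[0,0,0],"rotation":[0,0,0]}]}}

```text
clock: 16.75
position: [0.5413, 0.2301, 0.0807]
tool_rot: [[0.859, 0.165, 0.486], [0.145, -0.986, 0.079], [0.492, 0.003, -0.871]]
contact_force: [-12.1, -0.5, -1.8]
width: -0.003
gripper_force: 5.7
```

```bash
python3 st2.py
```

```text
16.75 tcp [-94.8802  -0.8969 -17.2931] F(shaver) [-11.3358   1.4845   4.4236] -0.003140250888952956 (np.float64(0.06859016849889431), np.float64(0.5551434892784364))
```

Call:
{"method": "apply_moves", "body": {"motion": [{"fingers":1,"travel":[-0.02,0,0],"rotation":[0,0,0]},{"fingers":1,"travel":[-0.04,0,0],"rotation":[0,0,0]},{"fingers":1,"travel":[0,0,-0.08],"rotation":[0,0,0]},{"fingers":1,"travel":[0,0,-0.12],"rotation":[0,0,0]},{"fingers":1,"travel":[0,0,-0.12],"rotation":[0,0,0]},{"fingers":1,"travel":[0,0,0],"rotation":[0,0,0]},{"fingers":1,"travel":[0,0,0],"rotation":[0,0,0]}]}}

```text
clock: 17.33
position: [0.4922, 0.2205, 0.1515]
tool_rot: [[0.85, 0.162, 0.501], [0.143, -0.987, 0.077], [0.506, 0.006, -0.862]]
contact_force: [-0.4, 0.2, -0.5]
width: 0.002
gripper_force: 0.0
```

Run:
```python
from h import *
f=json.load(open('fit.json')); A=shaver(f['az']); o=np.array(f['o']); s=r.observe(); C=cam('wrist',s)
print(s['clock'])
im=imaging.snapshot('wrist'); sc=imaging.snapshot('scene')
for d in spotter.mark_of('wrist','switch_top'):
    p,v=ray(C,d['uv']); n=A[:,2]; t=((o-n*.0124-p)@n)/(v@n); print(d['score'],d['uv'],A.T@(p+t*v-o)*1000)
c=(np.array(proj(C,o+A@[-.04,0,0]))).astype(int); print(c)
y0=max(0,c[1]-120);x0=c[0]-100
a=cv2.resize(im[y0:y0+240,x0:x0+200],(500,600),interpolation=2)
b=cv2.resize(sc[205:305,460:560],(300,300),interpolation=2)
a=cv2.copyMakeBorder(a,0,0,0,300,cv2.BORDER_CONSTANT); a[:300,500:]=b
cv2.imwrite('pics/fin.png',a)
```

```text
17.3333
0.95 [324.4, 212.4] [-77.9268  -0.9771 -12.4   ]
[322 152]
```

View pics/fin.png

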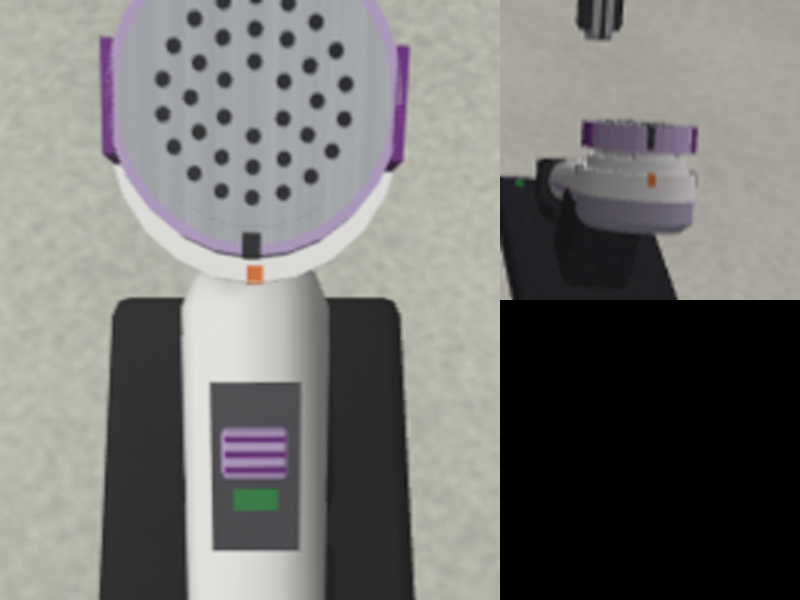

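Run:
```python
from h import *
f=json.load(open('fit.json')); A=shaver(f['az']); S=cam('scene')
for dz in (0,-.0044):
    o=np.array(f['o'])+A[:,2]*dz
    c=lambda q:(proj(S,o+A@np.array(q))-(460,205))*3
    print(dz,'orange',c([.0319,0,-.0038]),'shoulder r35 z-8',c([.035,0,-.008]))
    for h in (.001,.0045,.010): print('guard',h,'bottom',c([.0305,0,h]),'top rim',c([.0305,0,h+.016]))
```

```text
0 orange [150.7253 158.1422] shoulder r35 z-8 [151.7455 165.62  ]
guard 0.001 bottom [150.5572 149.9365] top rim [152.1587 123.2149]
guard 0.0045 bottom [150.9073 144.0944] top rim [152.5094 117.3645]
guard 0.01 bottom [151.4578 134.9103] top rim [153.0606 108.1673]
-0.0044 orange [150.2847 165.4923] shoulder r35 z-8 [151.3032 172.9927]
guard 0.001 bottom [150.1171 157.2783] top rim [151.7181 130.5672]
guard 0.0045 bottom [150.4671 151.4385] top rim [152.0686 124.719 ]
guard 0.01 bottom [151.0174 142.258 ] top rim [152.6196 115.5254]
```

```bash
python3 -c "
from bench import r; print(r.close_job())"
```

```text
the job is handed in; nothing more can be done
None
```

The lilac guard is locked in its catch at the orange marks, and the slide switch was pushed to its stop towards the head. I handed the job in at about 17.5 s of the 53 s allowed, but no verdict came back.

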